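# Hang the pin hammer back in its place on the tool rack

### The job

Take the small cross-pein hammer out of the wooden block and hang it in the one empty fork of the tool rack: handle down between the two prongs, head resting across both. Take care not to knock the tools hanging either side of it or disturb the other things on the bench. Then swing the rack's wire keeper frame forward until it is fully down over the tools.

Things in the scene. Friction and masses are not known exactly. Their poses are not given: they have to be found in the camera images.
- hammer_head (a point): Head centre of the small cross-pein hammer (0.3 kg, dark steel head, round wooden handle). z up the handle, y along the head, x across. Head 76 mm (y) x 20 mm (x; thinner beyond y = +18 mm) x 28 mm high; handle 18 mm thick, from 14 to 154 mm below here. Stands upright in the block. Grip it across x from above, fingertips no lower than the head's underside, or they meet the prongs.
- block_hole (a point): Centre of the hole's mouth on top of the fixed wooden block (80 x 120 mm, 80 mm high). Hole 21 mm wide, 65 mm deep, z up; the hammer's handle stands on its floor with 1.5 mm play all round, so the head is well clear above the block and is drawn straight up.
- free_fork_seat (a point): Seat of the empty fork, midway along it, level with the tops of its two prongs, 165 mm above the bench. -x: out to the open tips, towards the robot; y along the rack. Prongs: 10 mm round, 26 mm clear between them (centres y = +-18 mm), from the rail 45 mm behind here to 42 mm in front, where the tips turn up 9 mm. The hung hammer's head lies along y, its centre 14 mm above here.
- rack: The fixed tool rack, 400 mm long (y), origin on the bench under its rail; -x is its open side, towards the robot. Four forks 90 mm apart, three holding tools, the empty one always between two of them; about 14 mm stays free between neighbouring heads. Neighbours' heads rise at most 38 mm above the prongs; rail and fork plates end at prong height, the two end posts at 232 mm.
- mallet_head (a point): Head centre of the wooden mallet hanging on the rack (head 74 mm along y, 36 mm in x, 38 mm high; lower end of its handle 154 mm below). Must stay hanging in its place.
- ball_head (a point): Head centre of the ball-pein hammer hanging on the rack (head 78 mm along y, 24 mm thick and high; lower end of its handle 142 mm below). Must stay hanging in its place.
- tee_head (a point): Centre of the black bar handle of the T-handle wrench hanging on the rack (bar 74 mm along y, 18 mm in x, 20 mm high; shaft down to 135 mm below). Must stay hanging in its place.
- keeper (a joint): Angle of the keeper, a U-shaped 8 mm wire frame hinged at the rack's two posts: 0 closed, level over the tool heads towards the robot (at its stop); 1.57 straight up; 2.2 its rear stop, where it leans back and rests at the start. A push under 2 N on its bar towards the robot swings it up and over; below about 1.35 it falls shut by itself, damped (about 2 s).
- keeper_bar (a point): Middle of the keeper's long bar (8 mm round, along the rack's y, 320 mm straight), 98 mm from the hinge line. Open, it is 300 mm above the bench and 58 mm behind the hinge line, with clear space behind it.
- keeper_hinge (a point): Middle of the keeper's hinge line, 222 mm above the bench, straight above the rail. The point turns with the keeper about its y axis, which runs along the rack.
- oil_can: Small flat oil can with spout, 29 x 54 x 127 mm, origin under its centre. Bystander.
- pin_tin: Round tin, 68 mm diameter, 36 mm high, origin under its centre. Bystander.
- pliers: Pliers lying flat, 55 x 175 x 10 mm, origin under the centre. Bystander.
Mind the look-alikes: they are no part of the job. What is shaped like the part that bears hammer_head but yellow is not meant.

How it is judged:
On the way, in this order (a step that is already met when the one before it is completed fails the run):
1. the hammer hangs in the empty fork, let go (x of hammer_head in the frame of free_fork_seat between -0.026 and 0.034 m and y of hammer_head in the frame of free_fork_seat between -0.009 and 0.009 m and z of hammer_head in the frame of free_fork_seat between 0.009 and 0.019 m and angle between hammer_head's own z axis and vertical below 0.15 rad and angle between the y axis of hammer_head and the y axis of free_fork_seat, either way round below 0.3 rad and contact force between the fingers and anything else below 0.5 N), for 0.2 s.
2. the keeper is swung fully down (value of joint keeper below 0.08 rad), for 0.2 s.
At the end, for the whole second after the job is handed in: Hammer in the empty fork, released: head centre 9 to 19 mm above the prong tops, within 9 mm of the fork's middle, 26 mm in front to 34 mm behind the seat point, upright within 0.15 rad, head along the rack within 0.3 rad; keeper under 0.08 rad; neighbours within 15 mm of their starts (x of hammer_head in the frame of free_fork_seat between -0.026 and 0.034 m and y of hammer_head in the frame of free_fork_seat between -0.009 and 0.009 m and z of hammer_head in the frame of free_fork_seat between 0.009 and 0.019 m and angle between hammer_head's own z axis and vertical below 0.15 rad and angle between the y axis of hammer_head and the y axis of free_fork_seat, either way round below 0.3 rad and value of joint keeper below 0.08 rad and distance of each of mallet_head, ball_head, tee_head from where it was at the start of the episode below 0.015 m); the robot touches nothing.
It fails at once if the mallet on the rack is knocked (its head moves more than 15 mm) (distance of mallet_head from where it was at the start of the episode above 0.015 m).
It fails at once if the ball-pein hammer on the rack is knocked (its head moves more than 15 mm) (distance of ball_head from where it was at the start of the episode above 0.015 m).
It fails at once if the T-handle wrench on the rack is knocked (its head moves more than 15 mm) (distance of tee_head from where it was at the start of the episode above 0.015 m).
It fails at once if a bystander on the bench (oil can, tin, pliers) is pushed more than 25 mm (distance of any of oil_can, pin_tin, pliers from where it was at the start of the episode above 0.025 m).
It fails at once if the hammer is dropped: its head falls below the level it has in the block (height (world z) of hammer_head below 0.14 m).
It also fails if it takes over 54 s, if anything falls off the work surface, if the arm or the gripper's body presses on something with over 40 N, if the wrist force passes 120 N, or if a joint passes its speed limit or range.

### The arm

A 6-joint arm with a two-finger parallel gripper is mounted at the origin on the work surface; the furniture and walls round the work are solid. World frame = base frame: x ahead of the robot, y to its left, z up, the work surface at z = 0. Lengths are in m, angles in rad, forces in N, time in s.
With the tool pointing down it reaches from about 0.275 to 1 m from the base axis. Payload 8.4 kg.
Tool frame: the origin (TCP) lies at the very end of the fingers, on their centre line; the grasp point (between the pads) lies 19 mm behind it; z points along the fingers, y is the line along which they close (so a half turn about z gives the same grasp; the last joint's range is limited). The gripper opens to 85 mm and grips with 20 to 120 N. Pads are 22 mm wide; open, the fingers measure 114 mm over their backs; the gripper's body (76 mm by 85 mm) begins 54 mm behind the grasp point. The pads swing forward as they close: fully open they stand 13 mm farther back than shut.
Start: joints at [-1.281, 0.353, 1.633, -0, 1.155, -0.002], TCP at [0.18, -0.599, 0.231] pointing down, gripper open.
Joint ranges: [-2.63, 2.63], [-0.92, 2.1], [0.06, 2.66], [-1.3, 4.44], [0, 2.69], [-3.02, 3.02]. Speed limits (rad/s): [2.22, 2.22, 2.79, 3.14, 3.14, 3.14].

### API

Orientations are given as a rotation vector (axis times angle).
In Python, from workcell import r, eyes gives the robot as it stands. The module is installed in compiled form; this text tells all that it offers.
- The arm moves only by the tool apply_moves, never from a script. Its argument "commands" is a list of rows, each an object of numbers: "tx", "ty", "tz": the shift along the tool's x, y, z scaled (see below); "roll": the turn about the tool's z scaled (see below); "jaw": the closure, from -1 (fully open) to 1 (shut). In form: [{"tx": .., "ty": .., "tz": .., "roll": .., "jaw": ..}, ...]. A call has 1 to 5 rows; each row is the pose to reach, as a shift and turn from the pose commanded when the call began, along the tool's axes at that moment, turning the shorter way round; what a row does not reach only later rows make up. The controller multiplies each number of a shift by 600 mm and each number of a turn by 180 degrees. A row lasts 1/8 s, in which the tool goes at most 62.5 mm and 10.7 degrees, less where a joint would pass 70% of its speed; a pose out of reach is approached as far as the arm can. A call with a number of a shift or a turn outside -1 to 1 is refused whole. A call with a gripper value outside its range is refused whole. The fingers move at their own pace and stop on an object; "squeeze" is the grip in N (left out, the last holds). Time passes only in rows, so rows that repeat a pose let the fingers close. It gives the time, the measured TCP pose, the force, the opening and the grip force at its end, in the units of the state.
- r.sense(): the state, without advancing time (a new reading comes with each control period).
- eyes.read_camera(name): name is "side" or "top"; returns a dict with "img" (384x512x3 uint8, red, green, blue), "camera_matrix" (3x3 intrinsics, pixels), "k1" (the pictures are not rectified: a ray, as slopes to the right and down, at radius r is drawn at 1 + k1 r^2 times it, then the intrinsics apply), "R" (3x3) and "t" (3): a world point X has camera coordinates R X + t. Camera axes: x right, y down, z forward; pixel columns grow to the right and rows downward; lengths in m; the calibration is good to about 2 mm. A picture is of the moment at which its call begins. There is no depth.
- r.close_job(): hands the job in; it is judged then, once.
Trained networks look in a picture, given as the dict that the camera call returned (one of the last four; its "shot" number tells which), for a name from the list of things; names that differ only in an ending like _2 or _b are one class to them, and where a whole thing is asked for, a point or a joint stands for the part that bears it (a point fixed in the world has none). Each returns a list of dicts, best first, with "conf" (0 to 1); they miss things now and then, are a little off and sometimes report something else, mostly with a low value. They report only what shows in the picture. A call takes as long as a camera call. They do not tell look-alikes from the thing itself.
- eyes.silhouettes(picture, target): "mask" (384x512 bool, what is visible of it) and "extent" ([left, top, right, bottom] in pixels, round what is visible of it).
The state is a dict: "time": time; "joint_pos": joint angles; "joint_velocities": joint speeds; "effort": joint torques, N m; "tool_pos": TCP position; "ee_rot": TCP orientation; "wrist_force": force on the tool from outside, world axes, zero at the start; "ft_torque": the same for the moment, N m; "gripper_width": opening from 0.0 (shut) to 1.0 (fully open); "finger_force": force on a finger pad.
Only numpy, scipy, OpenCV 4.12 (cv2) and the standard library are available. Lean on these libraries where they do the work, as an engineer would, in place of code of your own. Each camera call takes 0.05 s, during which the arm holds its last target. There are 200 camera calls.

## Working session

There is one attempt and no reset: what is moved stays moved. The work goes in short steps, Python scripts to look and compute and a tool call to move; the robot and the scene stay as the last step left them, time stands still between calls to the robot, and variables do not carry over. Pictures are saved under pics/ and viewed, at most 10 in all, crops included, and the job is handed in when it is done.

Besides the shell and the picture viewer there is one more tool, called after "Request:" by a JSON object that holds its "api" and its "payload", one argument or row to a line. apply_moves: Moves the arm, as the interface text tells. Shifts and turns lie within -1 to 1; 1 stands for 600 mm of shift or 180 degrees of turn. Its arguments: {"type":"object","properties":{"commands":{"type":"array","items":{"type":"object","properties":{"tx":{"type":"number"},"ty":{"type":"number"},"tz":{"type":"number"},"roll":{"type":"number"},"jaw":{"type":"number"}}}},"squeeze":{"type":"number"}},"required":["commands"]}

```bash
mkdir -p pics; cat > h.py <<'E'
import numpy as np, cv2
from workcell import r, eyes
from scipy.spatial.transform import Rotation as Ro
def ray(p,u,v):
    K=p['camera_matrix'];d=np.array([(u-K[0,2])/K[0,0],(v-K[1,2])/K[1,1]]);s=d.copy()
    for _ in range(20): s=d/(1+p['k1']*(s@s))
    R=np.array(p['R']);return -R.T@np.array(p['t']), R.T@np.array([s[0],s[1],1])
def atz(p,u,v,z):
    o,d=ray(p,u,v);return o+d*(z-o[2])/d[2]
def proj(p,X):
    c=np.array(p['R'])@np.array(X)+p['t'];s=c[:2]/c[2];s=s*(1+p['k1']*(s@s));K=p['camera_matrix']
    return np.array([K[0,0]*s[0]+K[0,2],K[1,1]*s[1]+K[1,2]])
def tri(pa,a,pb,b):
    o1,d1=ray(pa,*a);o2,d2=ray(pb,*b);A=np.stack([d1,-d2],1);x=np.linalg.lstsq(A,o2-o1,rcond=None)[0]
    P,Q=o1+d1*x[0],o2+d2*x[1];return (P+Q)/2,np.linalg.norm(P-Q)
def save(p,n,box=None,f=1):
    i=p['img'][:,:,::-1]
    if box: i=i[box[1]:box[3],box[0]:box[2]]
    cv2.imwrite('pics/'+n,cv2.resize(i,None,fx=f,fy=f,interpolation=cv2.INTER_CUBIC))
E
python3 - <<'E'
from h import *
S=eyes.read_camera('side');T=eyes.read_camera('top')
save(S,'s0.png',f=1.5);save(T,'t0.png',f=1.5)
for n,p in(('S',S),('T',T)):
    print(n,-np.array(p['R']).T@p['t'])
    for t in('hammer_head','rack','mallet_head','ball_head','tee_head','keeper','oil_can','pin_tin','pliers'):
        for d in eyes.silhouettes(p,t)[:3]: print(n,t,round(d['conf'],2),np.round(d['extent']))
print(r.sense())
E
```

```text
S [ 0.81057924 -0.3683549   0.92965845]
S hammer_head 0.72 [273. 194. 302. 212.]
S hammer_head 0.7 [166. 212. 194. 241.]
S hammer_head 0.69 [137. 188. 167. 224.]
S rack 0.63 [260. 144. 424. 266.]
S mallet_head 0.64 [357. 146. 388. 180.]
S ball_head 0.64 [329. 159. 359. 189.]
S ball_head 0.6 [305. 178. 331. 207.]
S tee_head 0.47 [276. 195. 305. 212.]
S keeper 0.89 [289. 150. 425. 216.]
S keeper 0.68 [164. 211. 195. 239.]
S keeper 0.19 [329. 160. 357. 187.]
S oil_can 0.98 [181. 286. 202. 312.]
S pin_tin 0.63 [274. 192. 300. 220.]
T [ 0.29588956 -0.09576337  1.50438136]
T hammer_head 0.65 [328. 201. 358. 206.]
T hammer_head 0.47 [338. 244. 364. 255.]
T rack 0.75 [122. 116. 273. 192.]
T mallet_head 0.6 [136. 155. 166. 171.]
T ball_head 0.61 [204. 161. 231. 170.]
T tee_head 0.51 [234. 162. 265. 173.]
T keeper 0.95 [130. 119. 261. 153.]
T oil_can 0.69 [346. 151. 366. 165.]
T pin_tin 0.91 [309. 144. 333. 166.]
T pin_tin 0.58 [126. 116. 264. 150.]
T pliers 0.69 [202. 179. 250. 197.]
{'time': 1.0, 'joint_pos': array([-1.28143450e+00,  3.53006089e-01,  1.63339587e+00,  3.23955143e-05,
        1.15517404e+00, -2.39792233e-03]), 'joint_velocities': array([-3.30204165e-04, -2.28131564e-03,  3.10640511e-04,  9.41171852e-04,
       -2.15631476e-04, -7.19036763e-05]), 'effort': array([-4.28764633e-05, -6.05191183e+01, -3.42444134e+01, -1.69485616e-04,
        1.31477496e-03,  2.64011993e-05]), 'tool_pos': array([ 0.17978855, -0.59859644,  0.23127893]), 'ee_rot': array([3.10821475e+00, 4.56649276e-01, 4.98153475e-05]), 'wrist_force': array([-0.66805482,  0.96624799, -0.43795911]), 'ft_torque': array([ 0.00475849,  0.01686707, -0.00054611]), 'finger_force': 0.0, 'gripper_width': 1.0024520529967471}
```

View pics/s0.png

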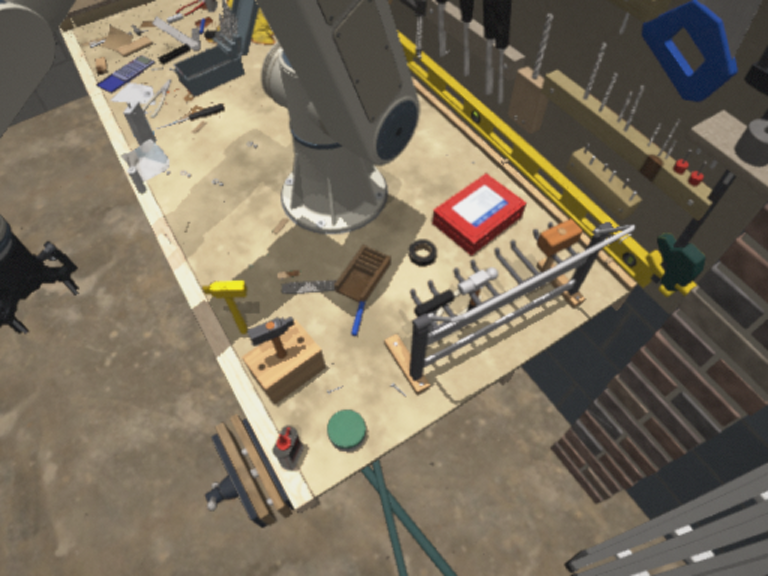

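View pics/t0.png

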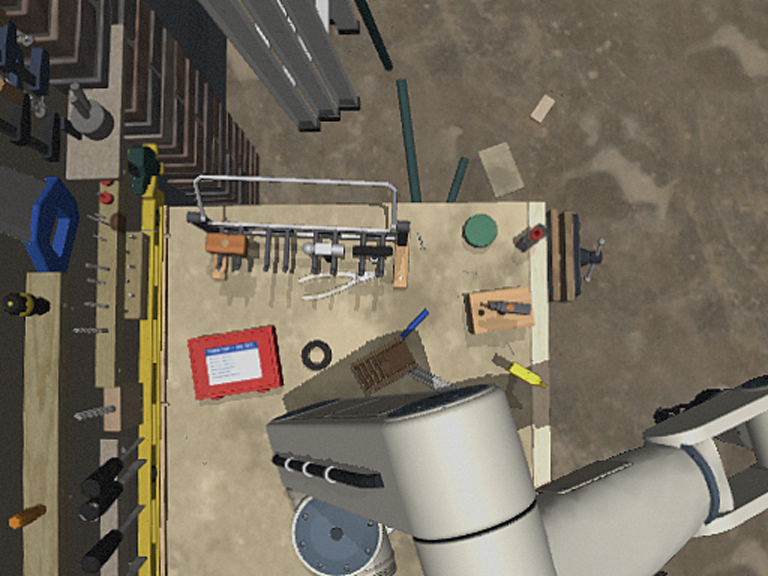

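The side view shows a steel-headed hammer upright in the block at about (180,222) native pixels, and a yellow look-alike at (151,200). In the top view these are at (335,205) and (350,249). The dark steel one standing in the block fits the description; the yellow one doesn't. On the rack (top view), the empty fork is between the mallet (151,163) and the ball-pein (217,165). I'll confirm with one enlarged crop.

```bash
python3 - <<'E'
from h import *
S=eyes.read_camera('side');T=eyes.read_camera('top')
t=lambda p,b:cv2.resize(p['img'][b[1]:b[3],b[0]:b[2],::-1],(400,300),interpolation=cv2.INTER_CUBIC)
cv2.imwrite('pics/m1.png',np.vstack([np.hstack([t(T,(300,185,380,245)),t(T,(120,110,280,230))]),np.hstack([t(S,(130,180,230,255)),t(S,(250,140,430,275))])]))
for p,n in((S,'S'),(T,'T')):
  for nm in('hammer_head','mallet_head','ball_head','tee_head','keeper'):
    for d in eyes.silhouettes(p,nm)[:3]:
      ys,xs=np.nonzero(d['mask']); print(n,nm,round(d['conf'],2),np.round(d['extent']),xs.mean().round(1),ys.mean().round(1))
E
```

```text
S hammer_head 0.95 [134. 188. 167. 224.] 152.0 196.8
S hammer_head 0.59 [165. 212. 198. 239.] 180.2 222.0
S mallet_head 0.72 [356. 145. 389. 178.] 371.9 159.7
S ball_head 0.84 [303. 177. 332. 208.] 317.8 188.4
S ball_head 0.28 [287. 150. 427. 218.] 359.1 182.9
S ball_head 0.21 [258. 146. 425. 265.] 331.2 205.6
S tee_head 0.53 [274. 193. 305. 210.] 290.5 201.4
S tee_head 0.41 [218. 271. 243. 302.] 230.7 286.4
S tee_head 0.2 [306. 178. 331. 207.] 318.0 188.4
S keeper 0.65 [288. 152. 429. 217.] 359.7 183.0
T hammer_head 0.72 [326. 200. 355. 207.] 340.6 204.6
T hammer_head 0.48 [339. 244. 363. 258.] 349.1 249.1
T mallet_head 0.7 [136. 156. 167. 171.] 150.8 162.8
T ball_head 0.82 [204. 158. 231. 172.] 215.9 165.7
T ball_head 0.23 [326. 202. 356. 208.] 341.1 204.8
T tee_head 0.64 [125. 112. 272. 189.] 207.8 149.1
T tee_head 0.47 [231. 159. 264. 175.] 247.9 166.9
T keeper 0.63 [129. 120. 262. 153.] 195.5 124.7
```

View pics/m1.png

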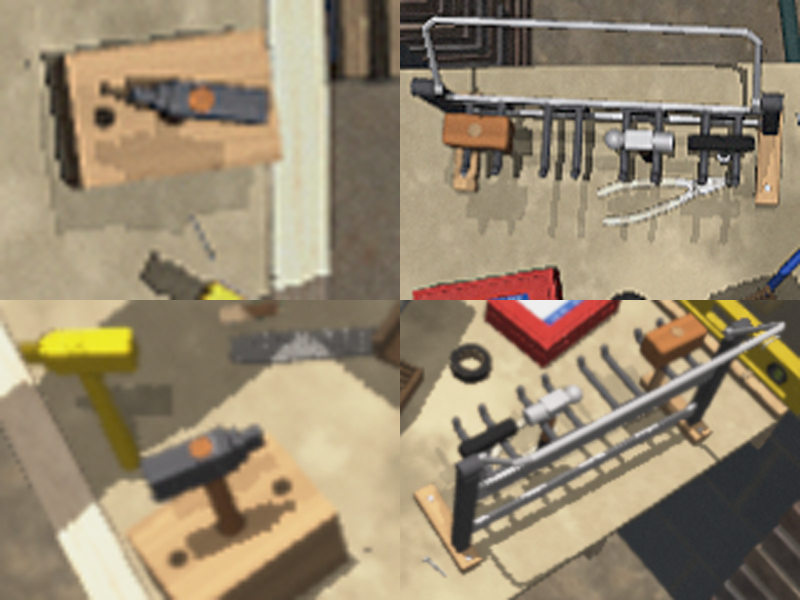

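The crop confirms it: the steel head with the orange handle end is upright in the block, at top (340.6,205) and side (180,217). The yellow look-alike is elsewhere. The empty fork's prong tips are at top pixels of about (178,179) and (192,179).

```bash
python3 - <<'E'
from h import *
S=eyes.read_camera('side');T=eyes.read_camera('top')
print('orange tri',tri(T,(340.6,205),S,(180,217)),atz(T,340.6,205,.183),atz(S,180,217,.183))
# orange refine
for n,p,c in(('T',T,(340,205)),('S',S,(180,217))):
    hsv=cv2.cvtColor(p['img'],cv2.COLOR_RGB2HSV);m=(hsv[...,1]>150)&(hsv[...,0]<14)&(hsv[...,2]>120)
    y,x=np.nonzero(m);k=np.hypot(x-c[0],y-c[1])<5;print(n,k.sum(),x[k].mean(),y[k].mean(),atz(p,x[k].mean(),y[k].mean(),.183))
# head axis
for d in eyes.silhouettes(T,'hammer_head'):
    if abs(d['mask'].nonzero()[0].mean()-205)<5:
        y,x=d['mask'].nonzero();P=np.array([atz(T,a,b,.178)[:2] for a,b in zip(x,y)]);c=P.mean(0);u,s,v=np.linalg.svd(P-c);print('axis',c,v[0],np.degrees(np.arctan2(v[0][1],v[0][0])),np.ptp(P@v[0]))
for n,(a,b),z in(('mallet',(150.8,162.8),.165+.019+.019),('ball',(215.9,165.7),.165+.018),('tee',(247.9,166.9),.18)): print(n,atz(T,a,b,z))
for n,(a,b),z in(('tipL',(178,178.8),.172),('tipR',(192,178.8),.172),('rL',(180.4,154.8),.165),('rR',(193.6,154.8),.165),('barL',(134,118.5),.3),('barR',(258,123.5),.3)): print(n,atz(T,a,b,z))
save(T,'rack.png',(140,140,240,195),8)
E
```

```text
orange tri (array([ 0.35850462, -0.30649071,  0.18186483]), np.float64(0.0029173864698895076)) [ 0.35795106 -0.3076928   0.183     ] [ 0.35981582 -0.30524979  0.183     ]
T 10 339.5 204.3 [ 0.35991165 -0.30469852  0.183     ]
S 10 180.0 216.5 [ 0.35855192 -0.30463238  0.183     ]
axis [ 0.35987065 -0.30684106] [-0.06911155 -0.99760894] -93.9629590511597 0.06989339420014162
mallet [0.47848196 0.21363186 0.203     ]
ball [0.47069922 0.03565056 0.183     ]
tee [ 0.46665389 -0.05317577  0.18      ]
tipL [0.43653352 0.14351759 0.172     ]
tipR [0.43606088 0.10401728 0.172     ]
rL [0.50544932 0.13814329 0.165     ]
rR [0.50491704 0.10057843 0.165     ]
barL [0.58055039 0.2354826  0.3       ]
barR [ 0.56214192 -0.0836275   0.3       ]
```

View pics/rack.png

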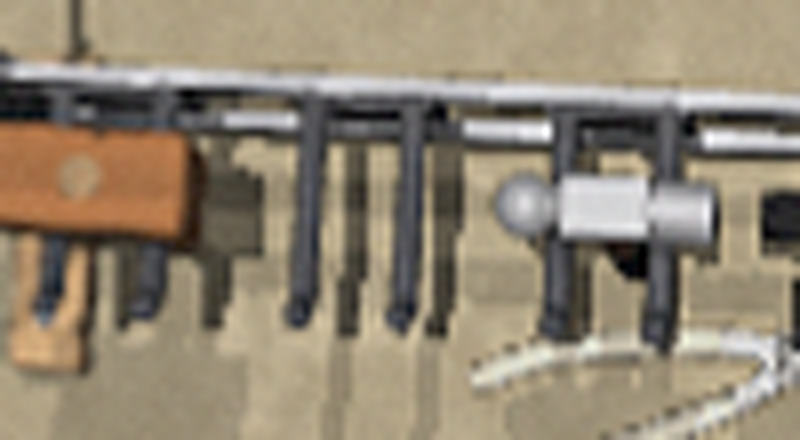

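The rack crop shows the empty fork's prongs clearly: rail ends at (314,110) and (413,110), tips at (298,315) and (402,318) in crop pixels. The ball's prongs are at (563,110)/(667,110), with tips at (555,328)/(658,338).

```bash
python3 - <<'E'
from h import *
T=eyes.read_camera('top')
f=lambda x,y,z:atz(T,140+x/8-.44,140+y/8-.44,z)[:2].round(4)
for n,l in(('free',[(314,110,.165),(413,110,.165),(305,240,.165),(405,240,.165),(298,315,.172),(402,318,.172)]),('ball',[(563,110,.165),(667,110,.165),(557,270,.165),(660,270,.165),(555,328,.172),(658,338,.172)]),('mal',[(65,100,.165),(165,100,.165),(48,300,.168),(150,300,.168),(80,177,.203)])):
    print(n,[f(*a) for a in l])
s=r.sense();R=Ro.from_rotvec(s['ee_rot']).as_matrix();print(R.round(3))
d=np.array([.3590,-.3050,.231])-s['tool_pos'];print((R.T@d)/.6)
a=np.degrees(np.arctan2(.0687,.9976));print('yaw head',-a)
E
```

```text
free [array([0.5098, 0.1427]), array([0.5093, 0.1074]), array([0.4635, 0.1457]), array([0.463 , 0.1102]), array([0.4362, 0.1469]), array([0.4347, 0.1102])]
ball [array([0.5085, 0.0542]), array([0.508 , 0.0174]), array([0.4518, 0.0565]), array([0.4513, 0.0201]), array([0.4306, 0.0564]), array([0.4266, 0.0203])]
mal [array([0.5147, 0.2319]), array([0.5141, 0.196 ]), array([0.443 , 0.2366]), array([0.4426, 0.2002]), array([0.4816, 0.2171])]
[[ 0.958  0.288  0.   ]
 [ 0.288 -0.958  0.   ]
 [ 0.    -0.    -1.   ]]
[ 0.42679204 -0.38267598  0.00047941]
yaw head -3.9394700152189506
```

```bash
cat >> h.py <<'E'
def go(x,y,z,yaw):
    s=r.sense();R=Ro.from_rotvec(s['ee_rot']).as_matrix();d=R.T@(np.array([x,y,z])-s['tool_pos'])/.6
    cy=np.degrees(np.arctan2(R[1,1],R[0,1]));w=(yaw-cy+90)%180-90
    print('t',s['time'],'tcp',s['tool_pos'].round(4),'yaw',round(cy,2),'tilt',round(float(np.degrees(np.arccos(-R[2,2]))),2),'| shift',d.round(4),'roll',round(-w/180,4),'w',round(s['gripper_width'],3),'F',s['wrist_force'].round(1))
E
python3 - <<'E'
from h import *
S=eyes.read_camera('side');T=eyes.read_camera('top')
print('yellow',tri(T,(349,249),S,(152,197)))
for z in(.222,.16):print(z,[proj(p,(.522,y,z)).round(0) for p in(T,S) for y in(0,.2)])
go(.359,-.305,.30,-3.9)
E
```

```text
yellow (array([ 0.23467041, -0.33762993,  0.13615713]), np.float64(0.0018713672555902337))
0.222 [array([228., 145.]), array([154., 146.]), array([322., 198.]), array([382., 163.])]
0.16 [array([229., 149.]), array([159., 150.]), array([318., 211.]), array([376., 176.])]
t 1.9 tcp [ 0.1798 -0.5986  0.2313] yaw -73.28 tilt 0.0 | shift [ 0.4268 -0.3827 -0.1145] roll -0.3854 w 0.997 F [ 0.7  0.7 -0.4]
```

Request:
{"api": "apply_moves", "payload": {
  "commands": [
    {"tx": 0, "ty": 0, "tz": -0.1, "roll": -0.06, "jaw": -1},
    {"tx": 0.12, "ty": -0.11, "tz": -0.115, "roll": -0.12, "jaw": -1},
    {"tx": 0.2, "ty": -0.18, "tz": -0.115, "roll": -0.18, "jaw": -1},
    {"tx": 0.27, "ty": -0.24, "tz": -0.115, "roll": -0.24, "jaw": -1},
    {"tx": 0.34, "ty": -0.3, "tz": -0.115, "roll": -0.29, "jaw": -1}
  ]
}}

```text
time: 2.52
tool_pos: [0.3121, -0.3848, 0.3005]
ee_rot: [2.585, 1.784, 0.0]
wrist_force: [1.2, 0.6, -0.4]
gripper_width: 0.997
finger_force: 0.0
```

```bash
python3 -c "
from h import *
go(.359,-.305,.23,-3.9)"
```

```text
t 2.525 tcp [ 0.3121 -0.3848  0.3005] yaw -20.79 tilt 0.05 | shift [0.1521 0.0258 0.1175] roll -0.0938 w 0.997 F [ 1.2  0.6 -0.4]
```

Request:
{"api": "apply_moves", "payload": {
  "commands": [
    {"tx": 0.08, "ty": 0.013, "tz": 0, "roll": -0.05, "jaw": -1},
    {"tx": 0.152, "ty": 0.026, "tz": 0.05, "roll": -0.094, "jaw": -1},
    {"tx": 0.152, "ty": 0.026, "tz": 0.117, "roll": -0.094, "jaw": -1},
    {"tx": 0.152, "ty": 0.026, "tz": 0.117, "roll": -0.094, "jaw": -1}
  ]
}}

```text
time: 3.02
tool_pos: [0.3575, -0.3053, 0.2281]
ee_rot: [-2.296, -2.137, 0.001]
wrist_force: [-0.5, -0.7, 0.2]
gripper_width: 0.999
finger_force: 0.0
```

```bash
python3 -c "
from h import *
T=eyes.read_camera('top');S=eyes.read_camera('side');go(.359,-.305,.158,-3.9)
a=cv2.resize(T['img'][180:255,290:390,::-1],(400,300),interpolation=2);b=cv2.resize(S['img'][165:255,130:250,::-1],(400,300),interpolation=2)
cv2.imwrite('pics/g1.png',np.hstack([a,b]))"
```

```text
t 3.125 tcp [ 0.3589 -0.3074  0.2309] yaw -4.19 tilt 0.02 | shift [ 0.004  -0.0002  0.1215] roll -0.0016 w 0.998 F [-0.1 -0.2  0.3]
```

View pics/g1.png

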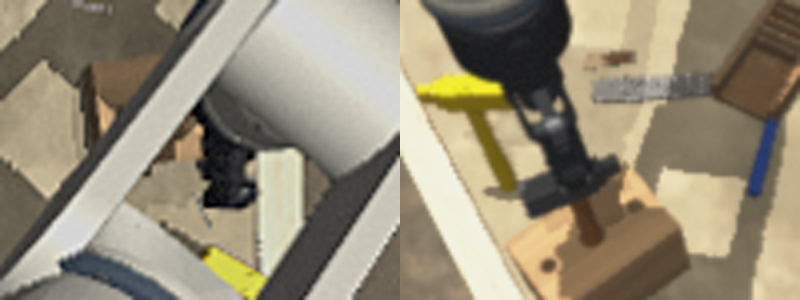

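The side crop shows the open fingers straddling the steel head, at about (570,190) in the montage and well clear of the yellow one. I'll go down and grip.

Request:
{"api": "apply_moves", "payload": {
  "commands": [
    {"tx": 0.004, "ty": 0, "tz": 0.06, "roll": 0, "jaw": -1},
    {"tx": 0.004, "ty": 0, "tz": 0.12, "roll": 0, "jaw": -1},
    {"tx": 0.004, "ty": 0, "tz": 0.12, "roll": 0, "jaw": -1},
    {"tx": 0.004, "ty": 0, "tz": 0.12, "roll": 0, "jaw": 1},
    {"tx": 0.004, "ty": 0, "tz": 0.12, "roll": 0, "jaw": 1}
  ],
  "squeeze": 60
}}

```text
time: 3.75
tool_pos: [0.3598, -0.3055, 0.1598]
ee_rot: [2.299, 2.137, 0.001]
wrist_force: [0.0, 1.2, 0.0]
gripper_width: 0.607
finger_force: 0.0
```

Request:
{"api": "apply_moves", "payload": {
  "commands": [
    {"jaw": 1},
    {"jaw": 1},
    {"jaw": 1},
    {"jaw": 1}
  ]
}}

```text
invalid input at $.commands[0]: expected keys tx, ty, tz, roll, jaw
```

Request:
{"api": "apply_moves", "payload": {
  "commands": [
    {"tx": 0, "ty": 0, "tz": 0, "roll": 0, "jaw": 1},
    {"tx": 0, "ty": 0, "tz": 0, "roll": 0, "jaw": 1},
    {"tx": 0, "ty": 0, "tz": 0, "roll": 0, "jaw": 1},
    {"tx": 0, "ty": 0, "tz": 0, "roll": 0, "jaw": 1}
  ],
  "squeeze": 60
}}

```text
time: 4.25
tool_pos: [0.3592, -0.3049, 0.1589]
ee_rot: [2.3, 2.139, -0.0]
wrist_force: [-2.1, 1.1, 7.4]
gripper_width: 0.218
finger_force: 58.5
```

Request:
{"api": "apply_moves", "payload": {
  "commands": [
    {"tx": 0, "ty": 0, "tz": -0.04, "roll": 0, "jaw": 1},
    {"tx": 0, "ty": 0, "tz": -0.08, "roll": 0, "jaw": 1},
    {"tx": 0, "ty": 0, "tz": -0.12, "roll": 0, "jaw": 1},
    {"tx": 0, "ty": 0, "tz": -0.16, "roll": 0, "jaw": 1},
    {"tx": 0, "ty": 0, "tz": -0.17, "roll": 0, "jaw": 1}
  ]
}}

```text
time: 4.88
tool_pos: [0.3593, -0.3048, 0.2611]
ee_rot: [2.299, 2.138, 0.0]
wrist_force: [-0.0, -1.1, -4.2]
gripper_width: 0.225
finger_force: 59.6
```

```bash
python3 -c "
from h import *
T=eyes.read_camera('top');S=eyes.read_camera('side');go(.345,.128,.25,-2.9)
print([(round(d['conf'],2),d['extent']) for p in (S,T) for d in eyes.silhouettes(p,'hammer_head')])
a=cv2.resize(T['img'][150:270,240:400,::-1],(400,300),interpolation=2);b=cv2.resize(S['img'][135:255,130:290,::-1],(400,300),interpolation=2)
cv2.imwrite('pics/g2.png',np.hstack([a,b]))"
```

```text
t 4.975 tcp [ 0.3589 -0.3045  0.26  ] yaw -4.16 tilt 0.02 | shift [ 0.7172 -0.0753  0.0165] roll -0.007 w 0.221 F [-0.6 -1.  -2.5]
[(0.91, [153.4, 187.7, 189.1, 231.9]), (0.85, [136.8, 187.3, 167.4, 224.1]), (0.55, [336.8, 243.9, 359.2, 253.6]), (0.5, [309.3, 145.2, 331.5, 164.1]), (0.46, [176.4, 150.8, 198.8, 181.5])]
```

View pics/g2.png

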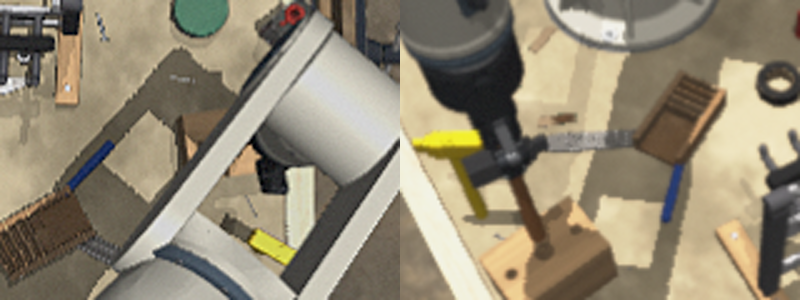

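The hammer is gripped and clear of the block: in the side crop the head is at (500,165) and the handle hangs free above the block. Next I'll carry it to a point in front of the fork.

Request:
{"api": "apply_moves", "payload": {
  "commands": [
    {"tx": 0.09, "ty": -0.02, "tz": 0, "roll": 0, "jaw": 1},
    {"tx": 0.18, "ty": -0.04, "tz": 0, "roll": 0, "jaw": 1},
    {"tx": 0.27, "ty": -0.05, "tz": 0, "roll": 0, "jaw": 1},
    {"tx": 0.36, "ty": -0.06, "tz": 0, "roll": 0, "jaw": 1},
    {"tx": 0.45, "ty": -0.07, "tz": 0, "roll": 0, "jaw": 1}
  ]
}}

```text
time: 5.7
tool_pos: [0.3358, -0.0306, 0.2592]
ee_rot: [-2.301, -2.138, 0.001]
wrist_force: [1.0, -0.1, -2.0]
gripper_width: 0.226
finger_force: 59.4
```

```bash
python3 -c "
from h import *
go(.345,.128,.25,-2.9)"
```

```text
t 5.7 tcp [ 0.3358 -0.0306  0.2592] yaw -4.2 tilt 0.04 | shift [ 0.2648 -0.004   0.0154] roll -0.0072 w 0.226 F [ 1.  -0.1 -2. ]
```

Request:
{"api": "apply_moves", "payload": {
  "commands": [
    {"tx": 0.08, "ty": 0, "tz": 0.01, "roll": 0, "jaw": 1},
    {"tx": 0.16, "ty": 0, "tz": 0.015, "roll": -0.007, "jaw": 1},
    {"tx": 0.23, "ty": -0.003, "tz": 0.015, "roll": -0.007, "jaw": 1},
    {"tx": 0.265, "ty": -0.004, "tz": 0.015, "roll": -0.007, "jaw": 1},
    {"tx": 0.265, "ty": -0.004, "tz": 0.015, "roll": -0.007, "jaw": 1}
  ]
}}

```text
time: 6.32
tool_pos: [0.3452, 0.1275, 0.2501]
ee_rot: [-2.273, -2.167, 0.002]
wrist_force: [-0.3, -1.0, -4.3]
gripper_width: 0.223
finger_force: 59.4
```

```bash
python3 -c "
from h import *
T=eyes.read_camera('top');S=eyes.read_camera('side');go(.476,.127,.25,-2.9)
print([(round(d['conf'],2),d['extent']) for p in (S,T) for d in eyes.silhouettes(p,'hammer_head')])
print(proj(T,(.345,.128,.17)),proj(S,(.345,.128,.255)),proj(S,(.345,.128,.12)))
a=cv2.resize(T['img'][110:230,110:270,::-1],(400,300),interpolation=2);b=cv2.resize(S['img'][80:230,230:430,::-1],(400,300),interpolation=2)
cv2.imwrite('pics/g3.png',np.hstack([a,b]))"
```

```text
t 6.425 tcp [0.3452 0.1261 0.2503] yaw -2.85 tilt 0.1 | shift [1.230e-02 2.177e-01 1.000e-04] roll 0.0003 w 0.222 F [-0.1 -0.9 -3.4]
[(0.8, [137.0, 187.5, 167.9, 222.2]), (0.73, [305.0, 117.8, 320.4, 157.6]), (0.6, [338.3, 239.5, 366.5, 256.3]), (0.54, [187.4, 209.0, 195.6, 211.5])]
[183.58700995 211.40466951] [319.78890857 122.25155249] [313.30421548 154.31403089]
```

View pics/g3.png

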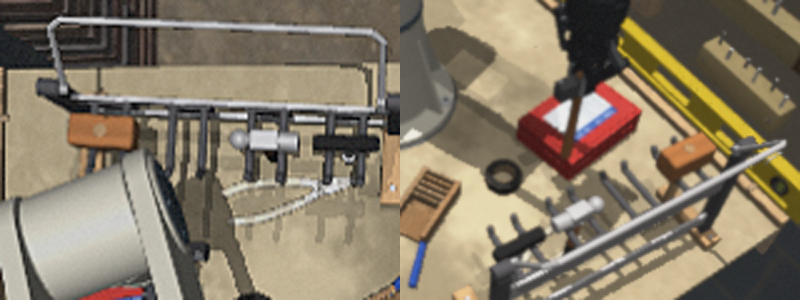

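Top crop: the fork's prongs at (172,150)/(204,150) are empty and the hand waits in front of them. Side crop: the hammer hangs from the jaws with the handle at (570,120). I'll check the handle's line against the assumed pose before sliding in.

```bash
python3 -c "
from h import *
S=eyes.read_camera('side')
m=[d['mask'] for d in eyes.silhouettes(S,'hammer_head') if d['extent'][0]>250][0]
ii=S['img']
for v in range(120,165,3):
    xs=np.nonzero(m[v])[0]; 
    print(v,(xs.min(),xs.max()) if len(xs) else None, [tuple(int(c) for c in ii[v,u]) for u in range(309,322,2)])
for z in (.25,.2,.15,.11):print(z,[proj(S,(x,y,z)).round(1) for x,y in((.345,.127),(.345,.118),(.345,.136))])
"
```

```text
120 (np.int64(308), np.int64(319)) [(128, 122, 113), (88, 85, 85), (60, 58, 60), (62, 59, 61), (55, 54, 55), (47, 44, 44), (62, 62, 62)]
123 (np.int64(307), np.int64(318)) [(53, 52, 53), (63, 63, 62), (60, 59, 60), (55, 54, 56), (44, 44, 44), (46, 45, 46), (69, 71, 71)]
126 (np.int64(307), np.int64(318)) [(34, 36, 35), (40, 40, 40), (41, 41, 41), (40, 39, 42), (40, 40, 41), (58, 59, 59), (59, 59, 61)]
129 (np.int64(307), np.int64(319)) [(45, 38, 39), (43, 44, 43), (70, 69, 70), (89, 86, 86), (59, 44, 33), (68, 50, 37), (171, 172, 175)]
132 (np.int64(310), np.int64(319)) [(205, 150, 152), (220, 220, 220), (232, 233, 233), (154, 152, 148), (68, 47, 33), (82, 68, 61), (209, 212, 214)]
135 (np.int64(314), np.int64(319)) [(235, 236, 235), (235, 236, 236), (229, 231, 232), (100, 89, 82), (70, 47, 30), (121, 113, 110), (222, 225, 228)]
138 (np.int64(314), np.int64(318)) [(231, 232, 231), (236, 236, 236), (214, 213, 210), (81, 64, 51), (77, 52, 37), (194, 195, 195), (232, 234, 235)]
141 (np.int64(314), np.int64(317)) [(223, 224, 226), (235, 235, 235), (180, 177, 173), (74, 52, 33), (86, 69, 
[... 560 characters left out ...]
22, 44, 39), (121, 42, 39), (120, 41, 39)]
156 (np.int64(311), np.int64(315)) [(127, 47, 41), (77, 50, 33), (78, 53, 33), (125, 54, 40), (206, 67, 60), (169, 56, 51), (127, 45, 41)]
159 None [(76, 31, 29), (73, 36, 28), (92, 45, 33), (198, 67, 59), (209, 67, 61), (142, 50, 47), (86, 31, 30)]
162 None [(76, 29, 28), (79, 31, 29), (73, 24, 25), (116, 47, 43), (90, 34, 31), (91, 34, 31), (84, 32, 30)]
0.25 [array([319.2, 123.7]), array([316.6, 125. ]), array([321.8, 122.4])]
0.2 [array([316.7, 136.3]), array([314.2, 137.6]), array([319.2, 135. ])]
0.15 [array([314.4, 147.9]), array([311.9, 149.2]), array([316.8, 146.6])]
0.11 [array([312.6, 156.6]), array([310.2, 157.8]), array([315. , 155.3])]
```

The handle's line matches the assumed pose within half a pixel, about 1.5 mm. I'll slide in along the fork axis.

Request:
{"api": "apply_moves", "payload": {
  "commands": [
    {"tx": 0.012, "ty": 0.02, "tz": 0, "roll": 0, "jaw": 1},
    {"tx": 0.012, "ty": 0.08, "tz": 0, "roll": 0, "jaw": 1},
    {"tx": 0.012, "ty": 0.14, "tz": 0, "roll": 0, "jaw": 1},
    {"tx": 0.012, "ty": 0.2, "tz": 0, "roll": 0, "jaw": 1},
    {"tx": 0.012, "ty": 0.218, "tz": 0, "roll": 0, "jaw": 1}
  ]
}}

```text
time: 7.25
tool_pos: [0.4794, 0.1271, 0.2508]
ee_rot: [2.278, 2.163, 0.001]
wrist_force: [-0.0, 0.2, -3.6]
gripper_width: 0.223
finger_force: 59.5
```

```bash
python3 -c "
from h import *
S=eyes.read_camera('side');T=eyes.read_camera('top');go(.476,.127,.172,-2.9)
for t in ('ball_head','mallet_head','tee_head'):print(t,[(round(d['conf'],2),d['extent']) for d in eyes.silhouettes(S,t)[:2]])
a=cv2.resize(T['img'][110:230,110:270,::-1],(400,300),interpolation=2);b=cv2.resize(S['img'][115:205,280:400,::-1],(400,300),interpolation=2)
cv2.imwrite('pics/g4.png',np.hstack([a,b]))"
```

```text
t 7.35 tcp [0.4778 0.1271 0.2506] yaw -2.96 tilt 0.02 | shift [-0.0002 -0.003   0.1309] roll -0.0003 w 0.222 F [-0.4 -0.8 -4.1]
ball_head [(0.66, [304.8, 177.0, 332.5, 206.2]), (0.58, [289.0, 150.1, 420.7, 213.3])]
mallet_head [(0.71, [287.4, 149.6, 427.2, 214.5]), (0.67, [360.5, 150.5, 389.0, 178.6])]
tee_head [(0.42, [284.7, 152.0, 426.3, 213.3])]
```

View pics/g4.png

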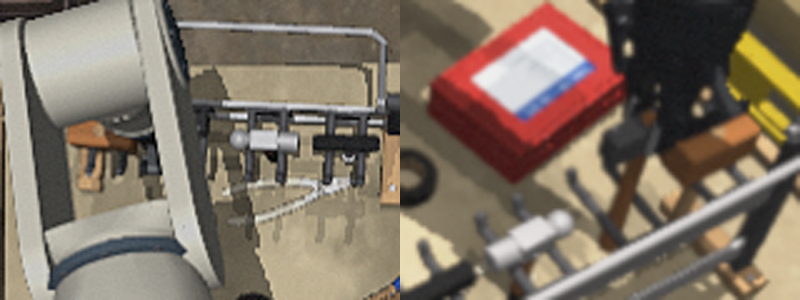

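The handle is between the prongs (side crop, handle at (625,190)), with no side force and the neighbours unmoved. Lowering now.

Request:
{"api": "apply_moves", "payload": {
  "commands": [
    {"tx": 0, "ty": -0.002, "tz": 0.04, "roll": 0, "jaw": 1},
    {"tx": 0, "ty": -0.002, "tz": 0.08, "roll": 0, "jaw": 1},
    {"tx": 0, "ty": -0.002, "tz": 0.11, "roll": 0, "jaw": 1},
    {"tx": 0, "ty": -0.002, "tz": 0.125, "roll": 0, "jaw": 1},
    {"tx": 0, "ty": -0.002, "tz": 0.125, "roll": 0, "jaw": 1}
  ]
}}

```text
time: 8.12
tool_pos: [0.475, 0.1273, 0.1759]
ee_rot: [-2.276, -2.165, 0.001]
wrist_force: [-0.1, -0.5, -2.9]
gripper_width: 0.222
finger_force: 59.6
```

```bash
python3 -c "
from h import *
S=eyes.read_camera('side');go(.476,.127,.170,-2.9)
for t in ('hammer_head','ball_head','mallet_head'):print(t,[(round(d['conf'],2),d['extent']) for d in eyes.silhouettes(S,t)[:3]])
"
```

```text
t 8.175 tcp [0.4755 0.1274 0.1764] yaw -2.89 tilt 0.02 | shift [-0.0006  0.0009  0.0107] roll 0.0001 w 0.219 F [ 0.3 -0.3 -1.5]
hammer_head [(0.72, [333.2, 162.9, 348.0, 194.2])]
ball_head [(0.78, [305.3, 178.1, 329.3, 206.7])]
mallet_head [(0.56, [361.2, 146.7, 388.6, 178.7]), (0.3, [182.2, 286.3, 204.4, 315.6])]
```

Not touching yet, so I'll ease down the last 6–8 mm.

Request:
{"api": "apply_moves", "payload": {
  "commands": [
    {"tx": 0, "ty": 0, "tz": 0.006, "roll": 0, "jaw": 1},
    {"tx": 0, "ty": 0, "tz": 0.009, "roll": 0, "jaw": 1},
    {"tx": 0, "ty": 0, "tz": 0.011, "roll": 0, "jaw": 1},
    {"tx": 0, "ty": 0, "tz": 0.011, "roll": 0, "jaw": 1}
  ]
}}

```text
time: 8.82
tool_pos: [0.4755, 0.1272, 0.1693]
ee_rot: [-2.277, -2.164, 0.0]
wrist_force: [0.4, -0.1, -2.9]
gripper_width: 0.221
finger_force: 59.6
```

Request:
{"api": "apply_moves", "payload": {
  "commands": [
    {"tx": 0, "ty": 0, "tz": 0.002, "roll": 0, "jaw": 1},
    {"tx": 0, "ty": 0, "tz": 0.003, "roll": 0, "jaw": 1},
    {"tx": 0, "ty": 0, "tz": 0.003, "roll": 0, "jaw": 1}
  ]
}}

```text
time: 9.2
tool_pos: [0.4757, 0.1273, 0.1687]
ee_rot: [2.277, 2.164, 0.001]
wrist_force: [-5.0, -1.5, 10.8]
gripper_width: 0.221
finger_force: 61.6
```

Contact made (about 11 N up). Opening partway and rising.

Request:
{"api": "apply_moves", "payload": {
  "commands": [
    {"tx": 0, "ty": 0, "tz": 0, "roll": 0, "jaw": -0.1},
    {"tx": 0, "ty": 0, "tz": 0, "roll": 0, "jaw": -0.1},
    {"tx": 0, "ty": 0, "tz": 0, "roll": 0, "jaw": -0.1},
    {"tx": 0, "ty": 0, "tz": 0, "roll": 0, "jaw": -0.1}
  ]
}}

```text
time: 9.7
tool_pos: [0.4756, 0.1272, 0.1675]
ee_rot: [-2.277, -2.164, 0.0]
wrist_force: [0.3, -0.1, 1.1]
gripper_width: 0.548
finger_force: 0.0
```

Request:
{"api": "apply_moves", "payload": {
  "commands": [
    {"tx": 0, "ty": 0, "tz": -0.03, "roll": 0, "jaw": -0.1},
    {"tx": 0, "ty": 0, "tz": -0.08, "roll": 0, "jaw": -0.1},
    {"tx": 0, "ty": 0, "tz": -0.16, "roll": 0, "jaw": -0.1},
    {"tx": 0, "ty": 0, "tz": -0.25, "roll": 0, "jaw": -0.1},
    {"tx": 0, "ty": 0, "tz": -0.33, "roll": 0, "jaw": 1}
  ]
}}

```text
time: 10.32
tool_pos: [0.4755, 0.1272, 0.3676]
ee_rot: [2.277, 2.164, 0.001]
wrist_force: [0.5, -0.8, 0.0]
gripper_width: 0.349
finger_force: 0.0
```

```bash
python3 -c "
from h import *
S=eyes.read_camera('side');T=eyes.read_camera('top');go(.64,.08,.39,-2.9)
for p in(S,T):
  for t in ('hammer_head','ball_head','mallet_head','tee_head','keeper'):print(t,[(round(d['conf'],2),d['extent']) for d in eyes.silhouettes(p,t)[:3]])
print(proj(S,(.476,.127,.193)),proj(T,(.476,.127,.193)))
a=cv2.resize(T['img'][110:230,110:270,::-1],(400,300),interpolation=2);b=cv2.resize(S['img'][115:205,280:400,::-1],(400,300),interpolation=2)
cv2.imwrite('pics/g5.png',np.hstack([a,b]))"
```

```text
t 10.425 tcp [0.4778 0.1278 0.3711] yaw -2.9 tilt 0.51 | shift [-0.0658  0.2743 -0.0294] roll -0.0 w 0.173 F [ 0.8 -0.5 -0.3]
hammer_head [(0.62, [329.8, 165.7, 357.3, 192.2]), (0.58, [136.5, 187.0, 165.4, 222.9])]
ball_head [(0.59, [332.0, 163.6, 362.8, 191.2]), (0.56, [305.5, 177.1, 331.2, 208.7])]
mallet_head [(0.86, [355.7, 147.0, 389.1, 177.8]), (0.41, [216.4, 272.4, 243.4, 300.7]), (0.21, [182.4, 285.1, 203.5, 315.3])]
tee_head [(0.75, [275.1, 193.8, 303.3, 221.6])]
keeper [(0.65, [287.2, 150.0, 424.8, 217.2]), (0.21, [181.1, 284.7, 201.0, 314.0])]
hammer_head [(0.7, [181.9, 162.0, 200.8, 172.0]), (0.55, [310.1, 145.0, 335.9, 166.2]), (0.51, [337.5, 243.3, 365.2, 255.0])]
ball_head [(0.82, [205.9, 160.2, 232.1, 174.2]), (0.6, [242.6, 119.1, 263.4, 148.5])]
mallet_head [(0.64, [136.3, 156.1, 157.2, 172.4])]
tee_head []
keeper [(0.78, [174.0, 120.6, 261.6, 155.1])]
[347.0321302  169.43470467] [182.61693178 163.74934349]
```

View pics/g5.png

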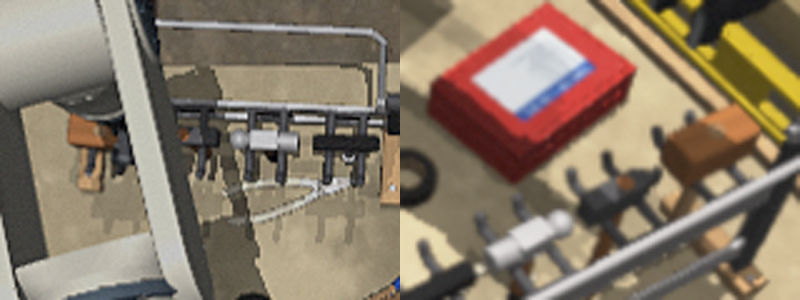

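The hammer hangs level: in the side crop its head is at (620,190) across both prongs, with the orange spot at native (348,170) against a predicted (347,169). The neighbours are unmoved. Next I'll go behind the keeper bar with the jaws shut.

Request:
{"api": "apply_moves", "payload": {
  "commands": [
    {"tx": -0.01, "ty": 0.05, "tz": -0.03, "roll": 0, "jaw": 1},
    {"tx": -0.04, "ty": 0.14, "tz": -0.03, "roll": 0, "jaw": 1},
    {"tx": -0.065, "ty": 0.22, "tz": -0.03, "roll": 0, "jaw": 1},
    {"tx": -0.065, "ty": 0.275, "tz": -0.03, "roll": 0, "jaw": 1},
    {"tx": -0.065, "ty": 0.275, "tz": -0.03, "roll": 0, "jaw": 1}
  ]
}}

```text
time: 11.55
tool_pos: [0.6398, 0.0794, 0.382]
ee_rot: [-2.277, -2.163, 0.002]
wrist_force: [-1.2, -0.7, -0.5]
gripper_width: 0.005
finger_force: 0.0
```

```bash
python3 -c "
from h import *
go(.635,.08,.28,-2.9)"
```

```text
t 11.55 tcp [0.6398 0.0794 0.382 ] yaw -2.96 tilt 0.09 | shift [ 0.0006 -0.0078  0.1699] roll -0.0003 w 0.005 F [-1.2 -0.7 -0.5]
```

Request:
{"api": "apply_moves", "payload": {
  "commands": [
    {"tx": 0, "ty": 0, "tz": 0.08, "roll": 0, "jaw": 1},
    {"tx": 0, "ty": 0, "tz": 0.16, "roll": 0, "jaw": 1},
    {"tx": 0, "ty": -0.02, "tz": 0.17, "roll": 0, "jaw": 1},
    {"tx": 0, "ty": -0.05, "tz": 0.17, "roll": 0, "jaw": 1},
    {"tx": 0, "ty": -0.08, "tz": 0.17, "roll": 0, "jaw": 1}
  ]
}}

```text
time: 12.18
tool_pos: [0.5897, 0.0827, 0.2836]
ee_rot: [2.276, 2.164, 0.003]
wrist_force: [8.3, -0.8, 7.9]
gripper_width: -0.002
finger_force: 5.8
```

Request:
{"api": "apply_moves", "payload": {
  "commands": [
    {"tx": 0, "ty": -0.03, "tz": 0, "roll": 0, "jaw": 1},
    {"tx": 0, "ty": -0.06, "tz": 0, "roll": 0, "jaw": 1},
    {"tx": 0, "ty": -0.09, "tz": 0, "roll": 0, "jaw": 1},
    {"tx": 0, "ty": -0.12, "tz": 0, "roll": 0, "jaw": 1},
    {"tx": 0, "ty": -0.15, "tz": 0, "roll": 0, "jaw": 1}
  ]
}}

```text
time: 12.8
tool_pos: [0.4991, 0.087, 0.2821]
ee_rot: [2.277, 2.165, 0.0]
wrist_force: [1.2, -0.2, -0.4]
gripper_width: -0.003
finger_force: 0.6
```

```bash
python3 -c "
from h import *
S=eyes.read_camera('side');go(.5,.08,.28,-2.9)
for t in ('hammer_head','keeper'):print(t,[(round(d['conf'],2),d['extent']) for d in eyes.silhouettes(S,t)[:3]])
"
```

```text
t 12.85 tcp [0.4967 0.0869 0.2816] yaw -2.89 tilt 0.14 | shift [-0.0113  0.006   0.0026] roll 0.0 w 0.0 F [-1.1  0.4 -0.5]
hammer_head [(0.83, [333.6, 165.1, 358.4, 193.9]), (0.75, [137.3, 188.1, 163.0, 221.7])]
keeper [(0.7, [282.8, 122.2, 403.6, 212.9])]
```

Now I'll rise clear and wait for it to fall.

Request:
{"api": "apply_moves", "payload": {
  "commands": [
    {"tx": 0, "ty": -0.02, "tz": 0, "roll": 0, "jaw": 1},
    {"tx": 0, "ty": -0.02, "tz": 0, "roll": 0, "jaw": 1},
    {"tx": 0, "ty": -0.02, "tz": -0.08, "roll": 0, "jaw": 1},
    {"tx": 0, "ty": -0.02, "tz": -0.16, "roll": 0, "jaw": 1},
    {"tx": 0, "ty": -0.02, "tz": -0.24, "roll": 0, "jaw": 1}
  ]
}}

```text
time: 13.58
tool_pos: [0.4886, 0.0874, 0.427]
ee_rot: [-2.277, -2.164, 0.0]
wrist_force: [1.5, 0.3, -0.4]
gripper_width: 0.0
finger_force: 0.0
```

Request:
{"api": "apply_moves", "payload": {
  "commands": [
    {"tx": 0, "ty": 0, "tz": 0, "roll": 0, "jaw": 1},
    {"tx": 0, "ty": 0, "tz": 0, "roll": 0, "jaw": 1},
    {"tx": 0, "ty": 0, "tz": 0, "roll": 0, "jaw": 1},
    {"tx": 0, "ty": 0, "tz": 0, "roll": 0, "jaw": 1},
    {"tx": 0, "ty": 0, "tz": 0, "roll": 0, "jaw": 1}
  ]
}}

```text
time: 14.2
tool_pos: [0.4884, 0.0875, 0.425]
ee_rot: [-2.277, -2.164, 0.001]
wrist_force: [-0.6, 0.9, 1.7]
gripper_width: -0.001
finger_force: 0.0
```

Request:
{"api": "apply_moves", "payload": {
  "commands": [
    {"tx": 0, "ty": 0, "tz": 0, "roll": 0, "jaw": 1},
    {"tx": 0, "ty": 0, "tz": 0, "roll": 0, "jaw": 1},
    {"tx": 0, "ty": 0, "tz": 0, "roll": 0, "jaw": 1},
    {"tx": 0, "ty": 0, "tz": 0, "roll": 0, "jaw": 1},
    {"tx": 0, "ty": 0, "tz": 0, "roll": 0, "jaw": 1}
  ]
}}

```text
time: 14.82
tool_pos: [0.4885, 0.0875, 0.4256]
ee_rot: [2.277, 2.164, 0.0]
wrist_force: [1.2, -0.0, 0.4]
gripper_width: -0.001
finger_force: 0.0
```

Request:
{"api": "apply_moves", "payload": {
  "commands": [
    {"tx": 0, "ty": 0, "tz": 0, "roll": 0, "jaw": 1},
    {"tx": 0, "ty": 0, "tz": 0, "roll": 0, "jaw": 1},
    {"tx": 0, "ty": 0, "tz": 0, "roll": 0, "jaw": 1},
    {"tx": 0, "ty": 0, "tz": 0, "roll": 0, "jaw": 1},
    {"tx": 0, "ty": 0, "tz": 0, "roll": 0, "jaw": 1}
  ]
}}

```text
time: 15.45
tool_pos: [0.4885, 0.0875, 0.4256]
ee_rot: [2.277, 2.165, -0.0]
wrist_force: [0.7, -0.0, -0.6]
gripper_width: -0.001
finger_force: 0.0
```

```bash
python3 -c "
from h import *
S=eyes.read_camera('side')
for t in ('hammer_head','keeper','mallet_head','ball_head','tee_head'):print(t,[(round(d['conf'],2),d['extent']) for d in eyes.silhouettes(S,t)[:3]])
for q in(0,.08,.3):print(q,[proj(S,(.519-.098*np.cos(q)+.05*(.08-y),y,.222+.098*np.sin(q))).round(1) for y in(-.08,.08,.235)])
save(S,'f.png',(240,110,440,260),4)"
```

```text
hammer_head [(0.82, [332.2, 165.3, 359.9, 193.4]), (0.68, [140.0, 189.0, 165.4, 221.7])]
keeper [(0.75, [269.7, 132.1, 405.0, 207.2]), (0.48, [275.9, 193.6, 302.3, 222.3])]
mallet_head [(0.67, [356.7, 144.0, 389.2, 180.6])]
ball_head [(0.72, [306.0, 178.0, 330.6, 207.8])]
tee_head [(0.48, [273.7, 193.9, 303.5, 211.2])]
0 [array([272.7, 186.2]), array([321.8, 156.3]), array([363.7, 130.9])]
0.08 [array([272.8, 184.5]), array([322.3, 154.5]), array([364.4, 129. ])]
0.3 [array([274.1, 180.7]), array([324.6, 150.3]), array([367.4, 124.5])]
```

View pics/f.png

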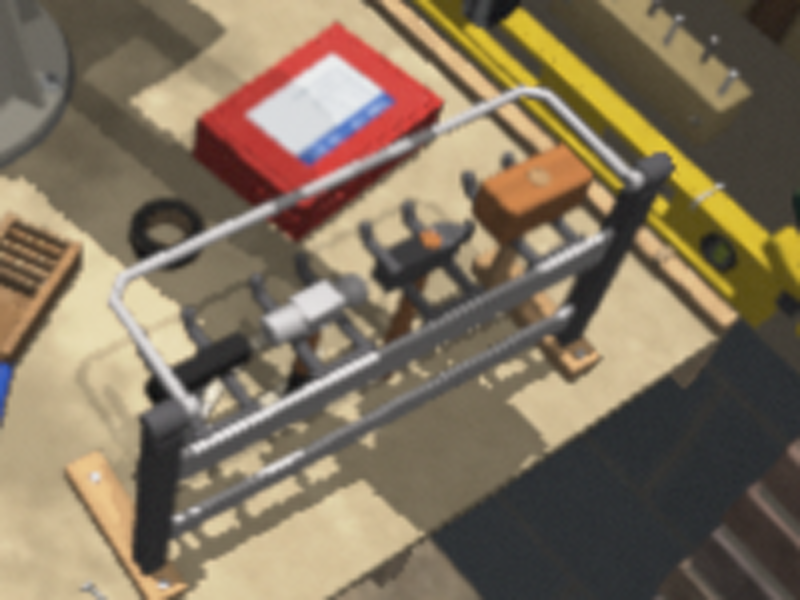

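The hammer hangs in the fork at crop (420,250) with the neighbours in place. The keeper bar is level at native (322,155), against a prediction of (322,156) when closed. I'll wait briefly, check it has stopped, and hand in.

Request:
{"api": "apply_moves", "payload": {
  "commands": [
    {"tx": 0, "ty": 0, "tz": 0, "roll": 0, "jaw": 1},
    {"tx": 0, "ty": 0, "tz": 0, "roll": 0, "jaw": 1},
    {"tx": 0, "ty": 0, "tz": 0, "roll": 0, "jaw": 1},
    {"tx": 0, "ty": 0, "tz": 0, "roll": 0, "jaw": 1},
    {"tx": 0, "ty": 0, "tz": 0, "roll": 0, "jaw": 1}
  ]
}}

```text
time: 16.38
tool_pos: [0.4886, 0.0875, 0.4256]
ee_rot: [2.277, 2.164, 0.0]
wrist_force: [0.1, 0.4, 0.1]
gripper_width: 0.003
finger_force: 0.0
```

```bash
python3 -c "
from h import *
def bar(p,u=320):
    return [np.argmax(p['img'][135:172,u].sum(1))+135 for u in(290,315,320,350)]
old=cv2.imread('pics/f.png')
S=eyes.read_camera('side')
new=cv2.resize(S['img'][110:260,240:440,::-1],None,fx=4,fy=4,interpolation=cv2.INTER_CUBIC)
d=np.abs(new.astype(int)-old).max(2);print(d.max(),(d>60).sum(),[(v,S['img'][v,322].tolist()) for v in range(150,162)])
print(r.close_job() if (d>60).sum()<400 else 'moving')"
```

```text
11 0 [(150, [213, 65, 59]), (151, [215, 67, 62]), (152, [216, 84, 81]), (153, [214, 152, 149]), (154, [213, 196, 194]), (155, [187, 183, 182]), (156, [131, 126, 125]), (157, [90, 66, 66]), (158, [80, 34, 32]), (159, [84, 34, 33]), (160, [92, 35, 33]), (161, [86, 32, 29])]
the job is handed in; nothing more can be done
None
```

The hammer hangs in the empty fork, the keeper frame is down and at rest over the tools, and the neighbouring tools stayed in place; I handed the job in at about 16 s, but no verdict came back.

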